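Flip a polished specimen mount face-down with the hinged flipper

TASK

Of the three black resin specimen mounts on the white mat, take the large round one and seat it, polished face up, between the four pins of the hinged flipper plate. Let go of it, then take the flipper's handle bar and swing the plate all the way over until it stops, so that the mount ends lying flat, face-down in the round nest underneath. Leave the plate closed over it and let go.

Things in the scene. Friction and masses are not known exactly. Their poses are not given: they have to be found in the camera images.
- mount_center (a point): Centre (half-way up) of the large round mount: black resin disc, 50 mm diameter, 20 mm thick, 70 g, with a small polished steel rectangle in its face; z points out of that face (up at the start). Loose on a 4 mm thick white mat, about 120 mm from each of two bystanders: a smaller round mount (30 mm) and a square one (42 mm), both 20 mm thick; their places are exchanged.
- pocket (a point): Centre of the seat, on the upper face of the flipper, an 80 mm square steel plate. x along hinge, y from hinge to handle, z out of the face (up when open). The hinge axis lies in this face at y = -60 mm. Four tapered pins 16 mm tall, 12 mm thick, at x, y = +-25.5 mm leave the mount 5 mm play; finger gaps 39 mm between pins, along x and y. Seated, the mount's centre is at z = 10 mm.
- nest (a point): Centre of the floor of the fixed nest, a round recess 64 mm wide, 5 mm deep, in an aluminium block across the hinge from the seat; floor 27 mm above the table, 60 mm from the hinge axis, 23 mm lower than it. Closed, the plate lies 23 mm above this floor, facing down. Past upright the mount slides off the plate and settles here as the plate comes down.
- handle (a point): Middle of the flipper's handle, a round bar 12 mm thick parallel to the hinge, 145 mm from the hinge axis, in the plane of the seat face, 85 mm past the seat's centre; axes as the seat's. Arms at its ends leave 60 mm clear; plate edge 45 mm away; table 50 mm below when open or closed. Pinched from above across the bar, it turns between the fingers as it swings.
- flipper (a joint): Flipper angle, rad: 0 open (flat, seat up; starts at 0 to 0.08), 1.57 upright, 3.14 closed over the nest (end stop). Grows as the handle goes up and over. The hinge axis is level, 50 mm above the table. It is stiff (friction 0.28 N m): the plate stays where it is left; moving the handle takes about 2 to 4 N.
Not all that is in view belongs to the job. Leave any orange or purple look-alike of the part that bears mount_center alone.

How it is judged:
On the way:
1. the large round mount lies seated face up between the pins of the open flipper, let go (value of joint flipper below 0.3 rad and horizontal distance between mount_center and pocket below 0.012 m and z of mount_center in the frame of pocket between 0.006 and 0.014 m and angle between the z axis of mount_center and the z axis of pocket, either way round below 0.12 rad and angle between mount_center's own z axis and vertical below 0.5 rad and contact force between the fingers and mount below 0.1 N), for 0.2 s.
At the end, for the whole second after the job is handed in: The flipper is closed over the nest (within 8 degrees of its stop), and the large round mount lies at rest under it, polished face down within 10 degrees, down on the nest floor (5 mm), its centre within 15 mm of the nest's (value of joint flipper above 3 rad and horizontal distance between mount_center and nest below 0.015 m and z of mount_center in the frame of nest between 0.005 and 0.015 m and angle between mount_center's own z axis and vertical above 2.97 rad and linear speed of mount below 0.02 m/s and velocity of joint flipper between -0.05 and 0.05 rad/s); the robot touches nothing.
It also fails if it takes over 61 s, if anything falls off the work surface, if the arm or the gripper's body presses on something with over 40 N, if the wrist force passes 120 N, or if a joint passes its speed limit or range.

ROBOT

A 6-joint arm with a two-finger parallel gripper is mounted at the origin on the work surface. World frame = base frame: x ahead of the robot, y to its left, z up, the work surface at z = 0. Lengths are in m, angles in rad, forces in N, time in s.
With the tool pointing down it reaches from about 0.275 to 0.85 m from the base axis. Payload 19 kg.
Tool frame: the origin (TCP) lies midway between the tips of the shut fingers; the grasp point (between the pads) lies 19 mm behind it (grasp_offset is the distance from the TCP to the grasp point, in m); z points along the fingers, y is the line along which they close (so a half turn about z gives the same grasp; the last joint's range is limited). The gripper opens to 85 mm and grips with 20 to 120 N. Pads are 22 mm wide; open, the fingers measure 114 mm over their backs; the gripper's body (76 mm by 85 mm) begins 54 mm behind the grasp point. The pads swing forward as they close: fully open they stand 13 mm farther back than shut.
Start: joints at [-1.37, 0.15, 1.437, -0, 1.554, -0.134], TCP at [0.189, -0.543, 0.231] pointing down, gripper open.
Joint ranges: [-2.8, 2.8], [-0.68, 2.1], [0.12, 2.68], [-1.39, 4.53], [0.16, 2.79], [-2.81, 2.81]. Speed limits (rad/s): [1.89, 1.89, 2.22, 3.01, 3.01, 3.01].

INTERFACE

Orientations are given as [roll, pitch, yaw] about the fixed x, y, z axes, in that order (R = Rz(yaw) Ry(pitch) Rx(roll)).
In Python, from station import get_obs, capture, camera_params, hand_in, find_in, grasp_offset gives the robot as it stands. The module is installed in compiled form; this text tells all that it offers.
- The arm moves only by the tool drive_tool, never from a script. Its argument "series" is one flat list of numbers, 6 for each row, row after row: the shift along the tool's x, y, z scaled (see below), then the turn, a rotation vector about the tool's x, y, z scaled (see below). In form: [dx, dy, dz, rx, ry, rz, dx, dy, dz, rx, ry, rz, ...]. A call has 1 to 8 rows; each row is the pose to reach, as a shift and turn from the pose commanded when the call began, along the tool's axes at that moment; what a row does not reach only later rows make up. The controller multiplies each number of a shift by 0.2 m and each number of a turn by pi/2 rad. A row lasts 1/10 s, in which the tool goes at most 50 mm and 8.59 degrees, less where a joint would pass 70% of its speed; a pose out of reach is approached as far as the arm can. A call with a number of a shift or a turn outside -1 to 1 is refused whole. A call with a gripper value outside its range is refused whole. "grip" is the closure, from -1 (fully open) to 1 (shut), so that 0 is half open, set as the call begins (left out, the last holds). The fingers move at their own pace and stop on an object; "squeeze" is the grip in N (left out, the last holds). Time passes only in rows, so rows that repeat a pose let the fingers close. It gives the time, the measured TCP pose, the force, the opening and the grip force at its end, in the units of the state.
- get_obs(): the state, without advancing time (a new reading comes with each control period).
- capture(name): name is "side" or "top"; returns the picture (400x640x3 uint8, red, green, blue); there is no depth.
- camera_params(name): a dict with "mtx" (3x3 intrinsics, pixels), "extrinsics" (4x4, takes a point from world to camera coordinates). Camera axes: x right, y down, z forward; pixel columns grow to the right and rows downward; lengths in m; the calibration is good to about 2 mm. A picture is of the moment at which its call begins. camera_params takes no time and is no camera call.
- hand_in(): hands the job in; it is judged then, once.
Trained networks look in the newest picture that a camera, given by its name, has taken for a name from the list of things; names that differ only in an ending like _2 or _b are one class to them, and where a whole thing is asked for, a point or a joint stands for the part that bears it (a point fixed in the world has none). Each returns a list of dicts, best first, with "score" (0 to 1); they miss things now and then, are a little off and sometimes report something else, mostly with a low value. They report only what shows in the picture. A call takes as long as a camera call. They do not tell look-alikes from the thing itself.
- find_in(camera, thing): "bbox" ([left, top, right, bottom] in pixels, round what is visible of it).
The state is a dict: "t": time; "joint_positions": joint angles; "qvel": joint speeds; "effort": joint torques, N m; "tcp_pos": TCP position; "orientation": TCP orientation; "force": force on the tool from outside, world axes, zero at the start; "wrist_torque": the same for the moment, N m; "grip_width": finger opening in m; "gripper_force": force on a finger pad.
Only numpy, scipy, OpenCV 4.12 (cv2) and the standard library are available. Lean on these libraries where they do the work, as an engineer would, in place of code of your own. Each camera call takes 0.05 s, during which the arm holds its last target. There are 200 camera calls.

## Working session

There is one attempt and no reset: what is moved stays moved. The work goes in short steps, Python scripts to look and compute and a tool call to move; the robot and the scene stay as the last step left them, time stands still between calls to the robot, and variables do not carry over. Pictures are saved under pics/ and viewed, at most 10 in all, crops included, and the job is handed in when it is done.

Besides the shell and the picture viewer there is one more tool, called after "Emit:" as name(argument=value, ...) on one line, values as JSON. drive_tool: Moves the arm, as the interface text tells. Its arguments: {"type":"object","properties":{"series":{"type":"array","items":{"type":"number"}},"grip":{"type":"number"},"squeeze":{"type":"number"}},"required":["series"]}

```bash
mkdir -p pics
cat > h.py <<'E'
import numpy as np, cv2
from station import *
from scipy.spatial.transform import Rotation as R
def ray(cam,u,v):
    p=camera_params(cam);K=np.array(p['mtx']);T=np.array(p['extrinsics'])
    d=T[:3,:3].T@np.linalg.solve(K,[u,v,1]);c=-T[:3,:3].T@T[:3,3];return c,d
def atz(cam,u,v,z):
    c,d=ray(cam,u,v);return c+d*(z-c[2])/d[2]
def proj(cam,P):
    p=camera_params(cam);K=np.array(p['mtx']);T=np.array(p['extrinsics'])
    q=K@(T[:3,:3]@np.array(P)+T[:3,3]);return q[:2]/q[2]
def rel(P,rpy=None):
    "move numbers to bring TCP to P / rpy"
    o=get_obs();M=R.from_euler('xyz',o['orientation'])
    s=M.inv().apply(np.array(P)-o['tcp_pos'])/0.2
    r=(M.inv()*R.from_euler('xyz',rpy)).as_rotvec()/(np.pi/2) if rpy is not None else np.zeros(3)
    return np.round(np.r_[s,r],4)
E
python3 - <<'E'
from h import *
for c in ['top','side']:
    cv2.imwrite(f'pics/{c}0.png',capture(c)[:,:,::-1])
    print(c,ray(c,320,200))
    for n in ['mount_center','pocket','nest','handle','flipper']:
        print(n,[(np.round(d['bbox']),round(d['score'],2)) for d in find_in(c,n)][:4])
o=get_obs();print(o['t'],o['tcp_pos'],o['orientation'],o['grip_width'],grasp_offset)
E
```

```text
top (array([ 0.34739572, -0.0430379 ,  1.10108482]), array([ 0.11880134,  0.03570274, -0.99229606]))
mount_center [(array([421., 265., 445., 292.]), 0.96), (array([413., 202., 438., 228.]), 0.95)]
pocket [(array([212., 156., 283., 202.]), 0.88)]
nest [(array([212., 138., 335., 204.]), 0.78)]
handle [(array([211., 156., 286., 204.]), 0.78)]
flipper [(array([211., 154., 284., 202.]), 0.96)]
side (array([0.34991395, 0.6596625 , 0.76681138]), array([ 0.13518721, -0.69820078, -0.70313378]))
mount_center [(array([400., 159., 417., 174.]), 0.7), (array([346., 153., 363., 168.]), 0.68), (array([348., 189., 369., 212.]), 0.68), (array([254., 242., 301., 297.]), 0.16)]
pocket [(array([256., 243., 301., 300.]), 0.58)]
nest [(array([258., 210., 305., 301.]), 0.91), (array([253., 240., 300., 300.]), 0.61)]
handle []
flipper [(array([252., 243., 302., 301.]), 0.59)]
0.6 [ 0.18891431 -0.54305975  0.23126643] [-3.14150250e+00 -5.06795128e-05  3.34777299e-01] 0.08573329807224844 0.0187
```

View pics/top0.png

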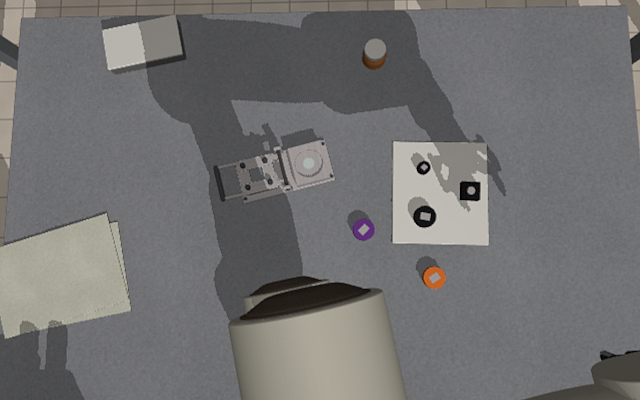

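View pics/side0.png

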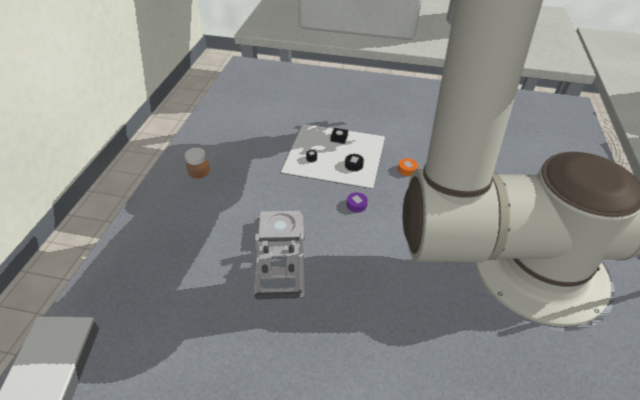

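Run:
```python
from h import *
a=cv2.imread('pics/top0.png');b=cv2.imread('pics/side0.png')
c1=cv2.resize(a[130:215,205:345],None,fx=5.5,fy=5.5,interpolation=cv2.INTER_CUBIC)
cv2.imwrite('pics/c1.png',c1)
c2=cv2.resize(b[200:310,235:325],None,fx=5,fy=5,interpolation=cv2.INTER_CUBIC)
cv2.imwrite('pics/c2.png',c2)
# mount blob
m=((a.max(2)<45)).astype(np.uint8)
n,l,s,ce=cv2.connectedComponentsWithStats(m[190:240,400:455])
for i in range(1,n):
    if s[i,4]>50:
        x,y=ce[i]+[400,190];print(s[i],x,y)
for cam,bb in [('top',(413,202,438,228)),('side',(346,153,363,168))]:
    u,v=(bb[0]+bb[2])/2,(bb[1]+bb[3])/2
    print(cam,atz(cam,u,v,.014),atz(cam,u,v,.024))
# scale
print(atz('top',425,216,.024),atz('top',354,162,.024), atz('side',354,162,.014))
```

```text
[ 14  16  21  21 269] 423.8884758364312 216.35687732342006
top [ 0.44079263 -0.24567271  0.014     ] [ 0.43993348 -0.24380869  0.024     ]
side [ 0.43658137 -0.25109069  0.014     ] [ 0.43543012 -0.23899266  0.024     ]
[ 0.43766573 -0.24260889  0.024     ] [ 0.56418163 -0.08337992  0.024     ] [ 0.43693411 -0.24477446  0.014     ]
```

View pics/c1.png

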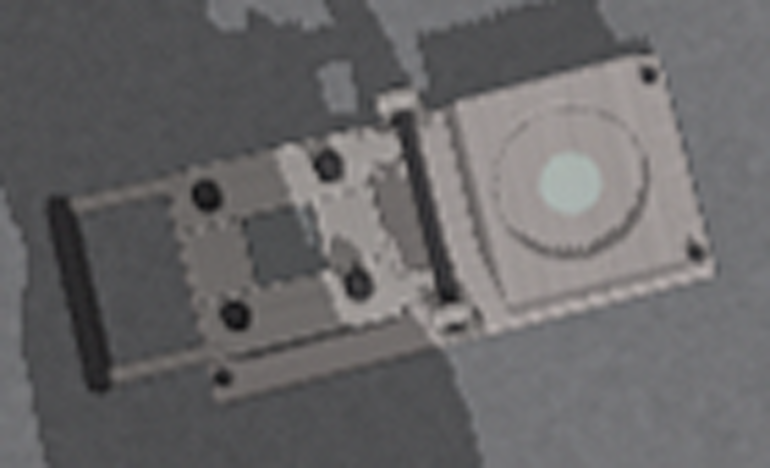

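View pics/c2.png

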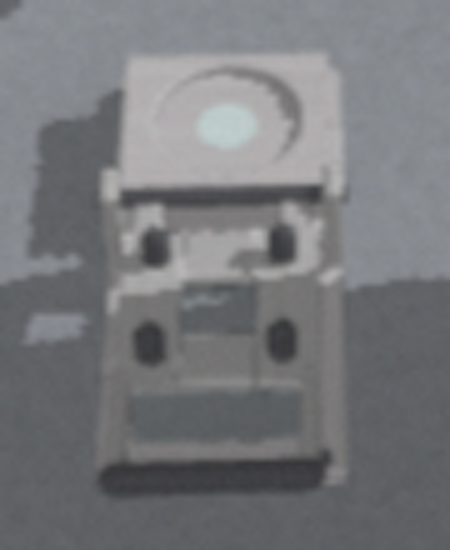

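Run:
```python
from h import *
from scipy.optimize import least_squares
top=lambda p:(np.array(p)+.5)/5.5+[205,130]-.5
sid=lambda p:(np.array(p)+.5)/5+[235,200]-.5
q=25.5
# points in plate coords: (x along hinge, y from hinge, z)
obs=[]
for cam,f,pins,h,zp in [('top',top,[(207,195),(236,316),(328,164),(358,284)],[(60,200),(100,382)],12),
                  ('side',sid,[(150,343),(282,340),(156,245),(283,243)],None,8)]:
    # order: far-from-hinge first
    P=[(1,85.5),(-1,85.5),(1,34.5),(-1,34.5)] 
    s = 1
    for (sx,y),p in zip(P,pins): obs.append((cam,f(p),(None if cam=='top' else None,sx,y,zp)))
obsn=[('top',top((571,181)),27),('side',sid((227,126)),27)]
obsh=[('top',top((79,290))),('side',sid((214,476)))]
obshi=[('top',top((426,210)))]
def fit(sgt,sgs):
    def pts(v):
        hx,hy,yaw,th=v[:4]
        ey=np.array([np.cos(yaw),np.sin(yaw),0]);ez=np.array([0,0,1.]);ex=np.cross(ey,ez)
        H=np.array([hx,hy,.05]);py=ey*np.cos(th)+ez*np.sin(th);pz=-ey*np.sin(th)+ez*np.cos(th)
        return H,ex,ey,py,pz
    def res(v):
        H,ex,ey,py,pz=pts(v);r=[]
        off={'top':np.zeros(2),'side':np.r_[v[4:6]]}
        for cam,uv,(_,sx,y,zp) in obs:
            s=sgt if cam=='top' else sgs
            r+=list(proj(cam,H+ex*sx*s*.0255+py*y/1e3+pz*zp/1e3)+off[cam]-uv)
        for cam,uv,z in obsn: r+=list(proj(cam,H-ey*.06+[0,0,z/1e3-.05])+off[cam]-uv)
        for cam,uv in obsh: r+=list(proj(cam,H+py*.145)+off[cam]-uv)
        for cam,uv in obshi: r+=list(proj(cam,H)+off[cam]-uv)
        r+=list(.5*v[4:6]); return r
    a=least_squares(res,[.5,.1,1.3,.04,0,0]);return a,pts(a.x)
a,(H,ex,ey,py,pz)=min((fit(s,t) for s in(1,-1) for t in(1,-1)),key=lambda k:k[0].cost)
print(a.cost,a.x,np.round(a.fun,1))
print('hinge',H,'ex',ex,'pocket',H+py*.06,'handle',H+py*.145,'nest',H-ey*.06)
# mount: both cams centroid top-of-disc fits
print('plate yaw of ey',a.x[2])
print(rel([.438,-.244,.10]))
b=cv2.imread('pics/side0.png');m=(b.max(2)<50).astype(np.uint8)[150:175,338:372]
n,l,s,ce=cv2.connectedComponentsWithStats(m)
for i in range(1,n):
    if s[i,4]>30:print(s[i]+[338,150,0,0,0])
print(proj('side',[.438,-.244,.014]),proj('top',[.438,-.244,.014]),proj('top',[.438,-.244,.024]))
```

```text
0.8221984820706528 [ 0.54784445  0.08011067  1.82130969  0.08206154  0.34361432 -0.16536621] [-0.3 -0.3 -0.2 -0.4  0.1 -0.   0.  -0.1 -0.1 -0.2  0.1 -0.4 -0.1  0.2
 -0.  -0.1  0.   0.4  0.1  0.3  0.3  0.7 -0.2  0.3  0.2 -0.1  0.2 -0.1]
hinge [0.54784445 0.08011067 0.05      ] ex [ 0.96878529  0.24790133 -0.        ] pocket [0.53302042 0.13804218 0.05491817] handle [0.51201972 0.22011182 0.06188557] nest [0.56271853 0.02198355 0.05      ]
plate yaw of ey 1.8213096871600778
[ 1.6675 -1.003   0.6565  0.      0.      0.    ]
[346 155  17  15 152]
[353.54970963 162.12876502] [424.80416034 216.22084198] [425.61199556 215.84843431]
```

Run:
```python
from h import *
print(rel([.438,-.244,.09],[np.pi,0,1.821]), rel([.32,-.39,.15],[np.pi,0,1.1]))
```

```text
[ 1.6675e+00 -1.0030e+00  7.0650e-01 -0.0000e+00 -1.0000e-04 -9.4620e-01] [ 8.705e-01 -5.074e-01  4.064e-01 -0.000e+00 -1.000e-04 -4.872e-01]
```

Emit:
drive_tool(series=[0.87, -0.507, 0.4, 0, 0, -0.49, 0.87, -0.507, 0.4, 0, 0, -0.49, 0.87, -0.507, 0.4, 0, 0, -0.49, 0.87, -0.507, 0.4, 0, 0, -0.49, 0.87, -0.507, 0.4, 0, 0, -0.49, 0.87, -0.507, 0.4, 0, 0, -0.49], grip=-1, squeeze=30)

```text
t: 1.2
tcp_pos: [0.321, -0.3882, 0.1506]
orientation: [-3.141, -0.001, 1.112]
force: [-0.0, -0.1, 0.2]
grip_width: 0.0857
gripper_force: 0.0
```

Run:
```python
from h import *
print(get_obs()['tcp_pos'],get_obs()['orientation'],rel([.438,-.244,.09],[np.pi,0,1.821]))
```

```text
[ 0.32099078 -0.38817951  0.15056692] [-3.14062857e+00 -1.00097890e-03  1.11161239e+00] [ 9.052e-01  2.052e-01  3.035e-01 -4.000e-04 -8.000e-04 -4.516e-01]
```

Emit:
drive_tool(series=[0.905, 0.205, 0.3, 0, 0, -0.452, 0.905, 0.205, 0.3, 0, 0, -0.452, 0.905, 0.205, 0.3, 0, 0, -0.452, 0.905, 0.205, 0.3, 0, 0, -0.452, 0.905, 0.205, 0.3, 0, 0, -0.452, 0.905, 0.205, 0.3, 0, 0, -0.452, 0.905, 0.205, 0.3, 0, 0, -0.452])

```text
t: 1.9
tcp_pos: [0.4378, -0.248, 0.0918]
orientation: [3.141, 0.001, 1.808]
force: [-0.3, -0.4, 0.4]
grip_width: 0.0856
gripper_force: 0.0
```

Run:
```python
from h import *
print(get_obs()['tcp_pos'],get_obs()['orientation'],rel([.438,-.244,.0015],[np.pi,0,1.821]))
b=capture('side')
cv2.imwrite('pics/s1.png',cv2.resize(b[90:210,280:440],None,fx=5,fy=5,interpolation=cv2.INTER_CUBIC)[:,:,::-1])
```

```text
[ 0.43776217 -0.24799975  0.09179686] [3.14133846e+00 6.64508030e-04 1.80845718e+00] [ 1.950e-02  5.700e-03  4.515e-01  2.000e-04  4.000e-04 -8.000e-03]
```

View pics/s1.png

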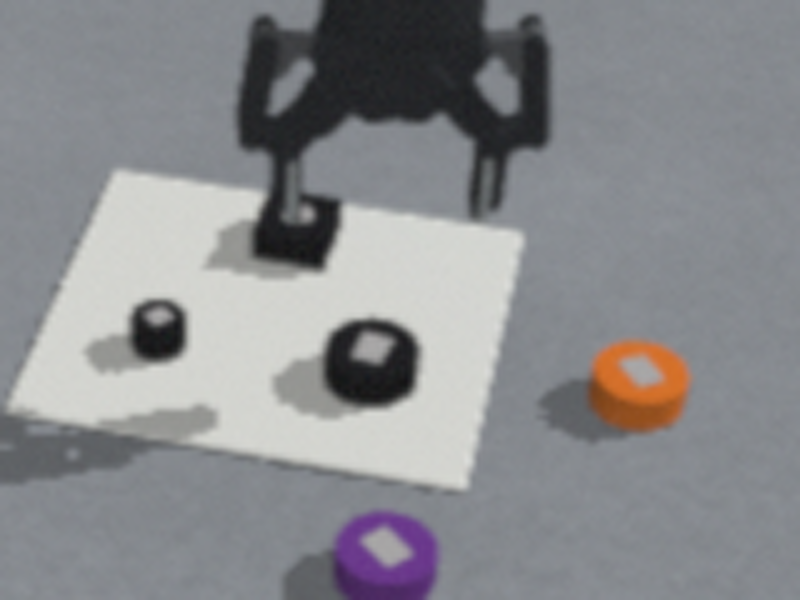

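Emit:
drive_tool(series=[0, 0, 0.15, 0, 0, 0, 0, 0, 0.25, 0, 0, 0, 0, 0, 0.25, 0, 0, 0, 0, 0, 0.25, 0, 0, 0])

```text
t: 2.35
tcp_pos: [0.4378, -0.2477, 0.0421]
orientation: [3.141, 0.0, 1.811]
force: [-0.1, -1.1, 1.2]
grip_width: 0.0855
gripper_force: 0.0
```

Run:
```python
from h import *
print(get_obs()['tcp_pos'],get_obs()['orientation'],rel([.438,-.244,.0015],[np.pi,0,1.821]))
```

```text
[ 0.43775815 -0.24772117  0.04205938] [3.14148390e+00 1.31722658e-04 1.81141037e+00] [ 1.780e-02  5.600e-03  2.028e-01  1.000e-04  1.000e-04 -6.100e-03]
```

Emit:
drive_tool(series=[0.018, 0.006, 0.1, 0, 0, -0.006, 0.018, 0.006, 0.203, 0, 0, -0.006, 0.018, 0.006, 0.203, 0, 0, -0.006, 0.018, 0.006, 0.203, 0, 0, -0.006])

```text
t: 2.75
tcp_pos: [0.4386, -0.2437, 0.002]
orientation: [3.141, 0.001, 1.823]
force: [-0.0, 0.0, 0.8]
grip_width: 0.0854
gripper_force: 0.0
```

Emit:
drive_tool(series=[0, 0, 0, 0, 0, 0, 0, 0, 0, 0, 0, 0, 0, 0, 0, 0, 0, 0, 0, 0, 0, 0, 0, 0, 0, 0, 0, 0, 0, 0], grip=1, squeeze=30)

```text
t: 3.25
tcp_pos: [0.4386, -0.2434, 0.0018]
orientation: [3.141, 0.001, 1.824]
force: [-2.2, 1.3, 10.9]
grip_width: 0.0493
gripper_force: 29.4
```

Emit:
drive_tool(series=[0, 0, -0.1, 0, 0, 0, 0, 0, -0.25, 0, 0, 0, 0, 0, -0.5, 0, 0, 0, 0, 0, -0.65, 0, 0, 0, 0, 0, -0.65, 0, 0, 0])

```text
t: 3.75
tcp_pos: [0.4397, -0.2442, 0.1355]
orientation: [3.137, 0.006, 1.824]
force: [0.2, 0.2, -0.6]
grip_width: 0.0492
gripper_force: 31.8
```

Run:
```python
from h import *
print(get_obs()['tcp_pos'],rel([.49,-.05,.16],[np.pi,0,1.821]),rel([.5325,.138,.12],[np.pi,0,1.821]))
```

```text
[ 0.43972754 -0.2441795   0.13546922] [ 0.8763  0.487  -0.1254  0.0028  0.0036  0.0018] [1.7343 0.9273 0.0717 0.0028 0.0036 0.0018]
```

Emit:
drive_tool(series=[0.2, 0.11, 0, 0, 0, 0, 0.42, 0.23, 0, 0, 0, 0, 0.64, 0.35, 0, 0, 0, 0, 0.876, 0.48, 0, 0, 0, 0, 0.876, 0.48, 0, 0, 0, 0])

```text
t: 4.25
tcp_pos: [0.4877, -0.0448, 0.1304]
orientation: [3.141, -0.001, 1.828]
force: [-0.6, -0.4, 0.1]
grip_width: 0.0488
gripper_force: 31.9
```

Run:
```python
from h import *
print(get_obs()['tcp_pos'],rel([.5325,.138,.12],[np.pi,0,1.821]))
```

```text
[ 0.48765605 -0.04475636  0.1303941 ] [ 8.265e-01  4.495e-01  5.320e-02  2.000e-04 -9.000e-04  4.600e-03]
```

Emit:
drive_tool(series=[0.2, 0.11, 0, 0, 0, 0, 0.42, 0.23, 0, 0, 0, 0, 0.64, 0.35, 0, 0, 0, 0, 0.826, 0.45, 0.0, 0, 0, 0, 0.826, 0.45, 0.05, 0, 0, 0, 0.826, 0.45, 0.05, 0, 0, 0, 0.826, 0.45, 0.05, 0, 0, 0])

```text
t: 4.95
tcp_pos: [0.5327, 0.1322, 0.1204]
orientation: [-3.141, 0.0, 1.823]
force: [0.2, -0.7, -0.6]
grip_width: 0.0493
gripper_force: 31.9
```

```bash
cat >> h.py <<'E'
th,yaw=.082,1.8213
ey=np.array([np.cos(yaw),np.sin(yaw),0]);ez=np.array([0,0,1.]);ex=np.cross(ey,ez)
H=np.array([.54784,.08011,.05]);py=ey*np.cos(th)+ez*np.sin(th);pz=-ey*np.sin(th)+ez*np.cos(th)
def rot(y,z): return R.from_matrix(np.c_[np.cross(y,z),y,z]).as_euler('xyz')
E
python3 - <<'E'
from h import *
o=get_obs();print(o['tcp_pos'],o['orientation'])
P=H+py*.06; rp=rot(ex,-pz);print(rp)
for h in (.04,.0125+.001-.0125+.0): pass
for mc in (.045,.0115): # mount centre above seat
    print(rel(P+pz*(mc-.0125),rp))
t=capture('top');s=capture('side')
A=cv2.resize(t[120:215,205:345],None,fx=4,fy=4,interpolation=cv2.INTER_CUBIC)
B=cv2.resize(s[180:310,235:325],(235,380),interpolation=cv2.INTER_CUBIC)
cv2.imwrite('pics/p1.png',np.hstack([A,B])[:,:,::-1])
E
```

```text
[0.53273512 0.13215622 0.12035627] [-3.14050100e+00  2.53939847e-05  1.82331525e+00]
[ 3.14159265 -0.082       1.8213    ]
[ 0.0148  0.0089  0.1652 -0.0007  0.0522  0.0013]
[ 0.0286  0.0091  0.3322 -0.0007  0.0522  0.0013]
```

View pics/p1.png

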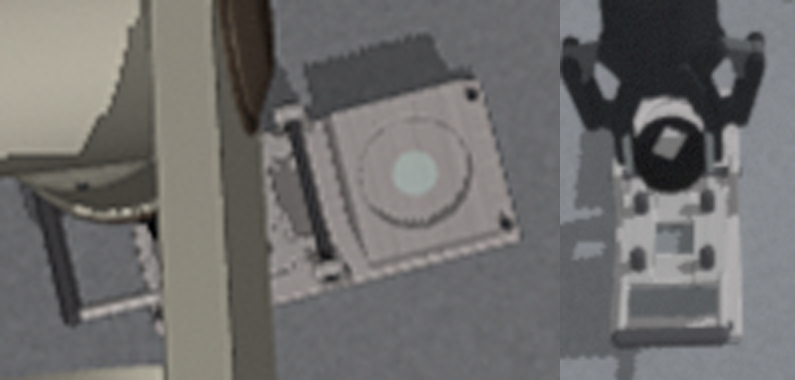

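Run:
```python
from h import *
p=np.array(get_obs()['tcp_pos'])
print(proj('side',p+[0,0,.0125])+[.34,-.17]);print(proj('side',p+[0,.005,.0125]),proj('side',p+[0,0,.0175]))
s=capture('side')[205:260,250:305];m=(s.max(2)<50)
print(find_in('side','mount_center')[:3])
for r in range(0,55,2): print(''.join('#' if x else '.' for x in m[r]))
```

```text
[276.99728493 232.05402704]
[275.9289955  234.20757053] [276.51054333 230.44440915]
[{'bbox': [348.1, 190.8, 368.6, 213.8], 'score': 0.78}, {'bbox': [266.2, 218.6, 290.2, 240.4], 'score': 0.59}, {'bbox': [397.4, 156.7, 421.9, 174.6], 'score': 0.57}]
.......###################################.............
........###################################..........##
........###################################.........###
........#####################################.......###
#......#########..................############....#####
##############......................###################
##############.......................##################
############...........................################
############..........############.......#########..###
....########......######.....########....######........
.....####...#...#######...........#####.....##.........
......##.....#########...........#######.....#.........
......##.....########...........########.....#.........
.......##....#######...........#########.....#.........
.......##....##########.......##########.....#.........
.............###########################...............
..............##########################...............
...............########################................
..................###################..................
....................##############.....................
.......................................................
.......................................................
.......................................................
.......................................................
.......................................................
.......................................................
.......................................................
.......................................................
```

Emit:
drive_tool(series=[0.015, 0.009, 0.08, 0, 0.052, 0, 0.015, 0.009, 0.165, 0, 0.052, 0, 0.015, 0.009, 0.165, 0, 0.052, 0, 0.015, 0.009, 0.165, 0, 0.052, 0])

```text
t: 5.55
tcp_pos: [0.5341, 0.136, 0.0883]
orientation: [3.142, -0.081, 1.823]
force: [0.6, -0.5, -0.5]
grip_width: 0.049
gripper_force: 31.9
```

Run:
```python
from h import *
P=H+py*.06; rp=rot(ex,-pz)
for mc in (.020,.011): print(rel(P+pz*(mc-.0125),rp))
```

```text
[-2.400e-03 -2.900e-03  1.296e-01 -1.000e-04  3.000e-04  1.300e-03]
[-2.400e-03 -2.900e-03  1.746e-01 -1.000e-04  3.000e-04  1.300e-03]
```

Emit:
drive_tool(series=[-0.002, -0.003, 0.06, 0, 0, 0, -0.002, -0.003, 0.11, 0, 0, 0, -0.002, -0.003, 0.14, 0, 0, 0, -0.002, -0.003, 0.165, 0, 0, 0, -0.002, -0.003, 0.175, 0, 0, 0, -0.002, -0.003, 0.175, 0, 0, 0])

```text
t: 6.15
tcp_pos: [0.5328, 0.1387, 0.0526]
orientation: [-3.141, -0.082, 1.824]
force: [0.5, 0.1, -1.0]
grip_width: 0.0488
gripper_force: 32.0
```

Run:
```python
from h import *
P=H+py*.06; rp=rot(ex,-pz);print(get_obs()['force'])
for mc in (.010,.011): print(rel(P+pz*(mc-.0125),rp))
```

```text
[ 0.48285359  0.06438871 -0.9658937 ]
[-0.0025  0.0003  0.0009 -0.0003  0.0001  0.0017]
[-0.0025  0.0003 -0.0041 -0.0003  0.0001  0.0017]
```

Emit:
drive_tool(series=[0, 0, 0.004, 0, 0, 0, 0, 0, 0.008, 0, 0, 0, 0, 0, 0.008, 0, 0, 0])

```text
t: 6.45
tcp_pos: [0.533, 0.1388, 0.0515]
orientation: [3.141, -0.082, 1.824]
force: [1.0, 0.7, 0.6]
grip_width: 0.0484
gripper_force: 32.1
```

Emit:
drive_tool(series=[0, 0, 0, 0, 0, 0, 0, 0, 0, 0, 0, 0, 0, 0, 0, 0, 0, 0, 0, 0, 0, 0, 0, 0], grip=-0.6)

```text
t: 6.85
tcp_pos: [0.5328, 0.1388, 0.0512]
orientation: [-3.142, -0.082, 1.824]
force: [-0.4, 0.7, -0.2]
grip_width: 0.0681
gripper_force: 0.0
```

Emit:
drive_tool(series=[0, 0, -0.05, 0, 0, 0, 0, 0, -0.15, 0, 0, 0, 0, 0, -0.3, 0, 0, 0, 0, 0, -0.4, 0, 0, 0, 0, 0, -0.4, 0, 0, 0])

```text
t: 7.35
tcp_pos: [0.5358, 0.1324, 0.1346]
orientation: [3.137, -0.081, 1.824]
force: [0.6, 0.4, -0.4]
grip_width: 0.0683
gripper_force: 0.0
```

Run:
```python
from h import *
o=get_obs();print(o['tcp_pos'])
B=H+py*.145;rp=rot(ey,-ez);print(B,rp)
print(rel([*B[:2],.13],rp))
s=capture('side')
cv2.imwrite('pics/p2.png',cv2.resize(s[200:310,235:325],None,fx=5,fy=5,interpolation=cv2.INTER_CUBIC)[:,:,::-1])
print(proj('side',H+py*.06+pz*.01)+[.34,-.17])
```

```text
[0.53580261 0.13236767 0.13459666]
[0.51201645 0.22011221 0.06187668] [-3.14159265  0.         -2.89108898]
[ 0.4512 -0.0055  0.0596  0.0428 -0.038  -0.9977]
[278.10954854 257.11484997]
```

View pics/p2.png

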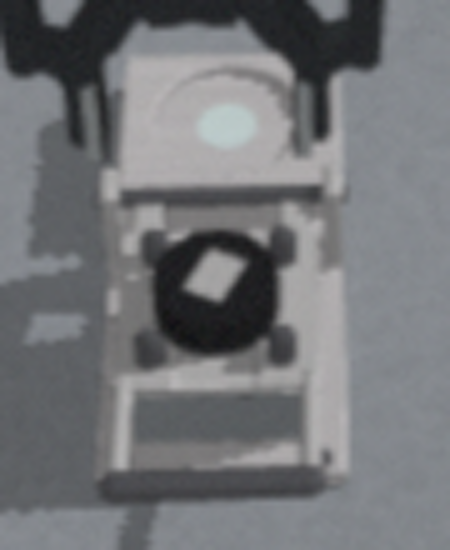

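Run:
```python
from h import *
B=H+py*.145
print(rel([*B[:2],.13],rot(-ey,-ez)))
```

```text
[ 0.451  -0.0022  0.0506 -0.0392 -0.042   1.001 ]
```

Emit:
drive_tool(series=[0.2, 0, 0, -0.01, -0.01, 0.25, 0.45, 0, 0.03, -0.039, -0.042, 0.999, 0.45, 0, 0.03, -0.039, -0.042, 0.999, 0.45, 0, 0.03, -0.039, -0.042, 0.999, 0.45, 0, 0.03, -0.039, -0.042, 0.999, 0.45, 0, 0.03, -0.039, -0.042, 0.999, 0.45, 0, 0.03, -0.039, -0.042, 0.999, 0.45, 0, 0.03, -0.039, -0.042, 0.999], grip=0, squeeze=20)

```text
t: 8.2
tcp_pos: [0.5114, 0.2197, 0.1316]
orientation: [-3.127, -0.016, 0.651]
force: [0.0, 0.9, 1.0]
grip_width: 0.0427
gripper_force: 0.0
```

Emit:
drive_tool(series=[0, 0, 0, 0, 0, 0.25, 0, 0, 0, 0, 0, 0.26, 0, 0, 0, 0, 0, 0.26])

```text
t: 8.5
tcp_pos: [0.5114, 0.2197, 0.1316]
orientation: [-3.122, -0.009, 0.243]
force: [-0.5, 0.4, 0.7]
grip_width: 0.043
gripper_force: 0.0
```

Run:
```python
from h import *
B=H+py*.145
print(rel(B-[0,0,.019],rot(-ey,-ez)),rot(-ey,-ez))
```

```text
[-0.0007  0.0075  0.4433 -0.0124 -0.0057 -0.0049] [3.14159265 0.         0.25050367]
```

Emit:
drive_tool(series=[0, 0, 0.15, -0.012, -0.006, -0.005, 0, 0, 0.3, -0.012, -0.006, -0.005, 0, 0, 0.4, -0.012, -0.006, -0.005, 0, 0, 0.44, -0.012, -0.006, -0.005, 0, 0, 0.44, -0.012, -0.006, -0.005])

```text
t: 9.0
tcp_pos: [0.5117, 0.2215, 0.0433]
orientation: [-3.141, 0.001, 0.257]
force: [0.3, -0.2, 0.1]
grip_width: 0.0425
gripper_force: 0.0
```

Run:
```python
from h import *
B=H+py*.145
print(rel(B-[0,0,.019],rot(-ey,-ez)),get_obs()['force'])
```

```text
[-0.      0.0071  0.0022 -0.0004  0.0008  0.0039] [ 0.32098088 -0.23084188  0.05615415]
```

Emit:
drive_tool(series=[0, 0.007, 0, 0, 0, 0, 0, 0.007, 0, 0, 0, 0, 0, 0.007, 0, 0, 0, 0, 0, 0.007, 0, 0, 0, 0, 0, 0.007, 0, 0, 0, 0], grip=1, squeeze=30)

```text
t: 9.5
tcp_pos: [0.5132, 0.2205, 0.0449]
orientation: [-3.141, -0.002, 0.257]
force: [3.5, 1.7, 1.0]
grip_width: 0.0108
gripper_force: 29.3
```

Run:
```python
from h import *
o=get_obs();p=np.array(o['tcp_pos']);print(p,o['force'],o['grip_width'])
M=R.from_euler('xyz',o['orientation'])
g=p+[0,0,.019]; d=g-H; r=np.hypot(d@ey,d[2]); t0=np.arctan2(d[2],d@ey);print(r,t0)
B=lambda t:(ey*np.cos(t)+ez*np.sin(t))
for k in range(1,9):
    t=t0+k*.1
    print(k,np.round(M.inv().apply(.145*(B(t)-B(t0)))/.2,3))
```

```text
[0.51316371 0.22046927 0.04488785] [3.53696653 1.68627159 1.00159035] 0.010760565756877151
0.145239808097702 0.0957664701874986
1 [ 0.     0.01  -0.072]
2 [ 0.     0.028 -0.142]
3 [ 0.     0.053 -0.21 ]
4 [ 0.     0.084 -0.276]
5 [ 0.     0.121 -0.338]
6 [-0.     0.165 -0.396]
7 [-0.     0.214 -0.449]
8 [-0.     0.268 -0.497]
```

Emit:
drive_tool(series=[0, 0.01, -0.072, 0, 0, 0, 0, 0.028, -0.142, 0, 0, 0, 0, 0.053, -0.21, 0, 0, 0, 0, 0.084, -0.276, 0, 0, 0, 0, 0.121, -0.338, 0, 0, 0, 0, 0.165, -0.396, 0, 0, 0, 0, 0.214, -0.449, 0, 0, 0, 0, 0.268, -0.497, 0, 0, 0])

```text
t: 10.3
tcp_pos: [0.5254, 0.175, 0.1485]
orientation: [-3.129, -0.006, 0.26]
force: [-4.1, 40.0, 35.7]
grip_width: 0.0107
gripper_force: 31.3
```

```bash
cat > arc.py <<'E'
from h import *
import sys
o=get_obs();p=np.array(o['tcp_pos']);print(p,o['force'],o['grip_width'],o['joint_positions'][5])
M=R.from_euler('xyz',o['orientation'])
g=p+[0,0,.019]; d=g-H; r=np.hypot(d@ey,d[2]); t0=np.arctan2(d[2],d@ey);print(r,t0)
B=lambda t:(ey*np.cos(t)+ez*np.sin(t))
s=float(sys.argv[1])
for k in range(1,9):
    t=min(t0+k*s,np.pi+.0)
    print(k,np.round(M.inv().apply(.145*B(t)-(d-ex*(d@ex)))/.2,3))
E
python3 arc.py .1
```

```text
[0.52537684 0.17500097 0.14851794] [-4.11658118 39.98239927 35.73598855] 0.010662646688924794 1.4829461970757818
0.15269661433287118 0.8782413782700895
1 [-0.001  0.082 -0.015]
2 [-0.001  0.144 -0.053]
3 [-0.001  0.209 -0.085]
4 [-0.002  0.277 -0.11 ]
5 [-0.002  0.347 -0.128]
6 [-0.003  0.419 -0.14 ]
7 [-0.004  0.491 -0.144]
8 [-0.004  0.563 -0.14 ]
```

Emit:
drive_tool(series=[0, -0.017, -0.01, 0, 0, 0, 0, -0.033, -0.02, 0, 0, 0, 0, -0.033, -0.02, 0, 0, 0])

```text
t: 10.6
tcp_pos: [0.5253, 0.1752, 0.1487]
orientation: [-3.141, -0.004, 0.257]
force: [6.1, 4.3, 5.1]
grip_width: 0.0108
gripper_force: 30.8
```

Run:
```python
from h import *
o=get_obs();p=np.array(o['tcp_pos']);print(p,o['force'],o['orientation'])
d=p+[0,0,.019]-H;print(d@ey,d[2],d@ex)
s=capture('side')
cv2.imwrite('pics/p3.png',cv2.resize(s[150:310,225:335],None,fx=3.7,fy=3.7,interpolation=cv2.INTER_CUBIC)[:,:,::-1])
for t in (.75,.8,.85,.9): print(t,[proj('side',H+ex*sx*.04+.145*(ey*np.cos(t)+ez*np.sin(t)))for sx in(-1,1)])
```

```text
[0.52531107 0.17518884 0.14873546] [6.10184862 4.30166695 5.08091677] [-3.14109446 -0.00384122  0.25694625]
0.09769594865301859 0.11773546281790727 0.0017435234211114065
0.75 [array([297.49990167, 248.26347881]), array([251.80250745, 249.48844964])]
0.8 [array([297.40692927, 244.15461054]), array([251.70179488, 245.36049725])]
0.85 [array([297.31570924, 240.03033729]), array([251.6238051 , 241.21651725])]
0.9 [array([297.22659255, 235.90661109]), array([251.56881966, 237.07256493])]
```

View pics/p3.png

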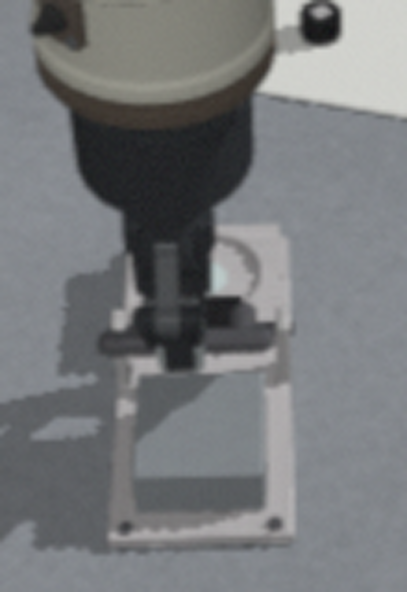

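```bash
sed -i 's/\.019\]/.009]/' arc.py; python3 arc.py .1
```

```text
[0.52528062 0.17525236 0.14869236] [5.51741462 5.68836937 5.43818084] 0.010531828882624085 1.4957906479406085
0.14544980977494512 0.8336788008359737
1 [-0.     0.057 -0.044]
2 [-0.     0.118 -0.085]
3 [-0.001  0.182 -0.119]
4 [-0.001  0.249 -0.146]
5 [-0.001  0.318 -0.167]
6 [-0.002  0.39  -0.18 ]
7 [-0.002  0.462 -0.186]
8 [-0.003  0.534 -0.186]
```

Emit:
drive_tool(series=[0, 0.057, -0.044, 0, 0, 0, 0, 0.118, -0.085, 0, 0, 0, 0, 0.182, -0.119, 0, 0, 0, 0, 0.249, -0.146, 0, 0, 0, 0, 0.318, -0.167, 0, 0, 0])

```text
t: 11.15
tcp_pos: [0.5409, 0.1135, 0.1822]
orientation: [-3.14, -0.003, 0.257]
force: [1.5, 7.3, 9.8]
grip_width: 0.0103
gripper_force: 32.1
```

```bash
python3 arc.py .1
```

```text
[0.54093284 0.1135172  0.18222877] [1.46346371 7.34354591 9.79020989] 0.010291133348941366 1.3794607965455696
0.14528175017103523 1.334034462718489
1 [-0.     0.072 -0.012]
2 [-0.001  0.144 -0.019]
3 [-0.001  0.216 -0.018]
4 [-0.002  0.288 -0.01 ]
5 [-0.002  0.359  0.006]
6 [-0.003  0.428  0.028]
7 [-0.003  0.494  0.057]
8 [-0.004  0.558  0.092]
```

Emit:
drive_tool(series=[0, 0.072, -0.013, 0, 0, 0, 0, 0.144, -0.021, 0, 0, 0, 0, 0.216, -0.021, 0, 0, 0, 0, 0.288, -0.013, 0, 0, 0, 0, 0.359, 0.003, 0, 0, 0, 0, 0.428, 0.025, 0, 0, 0])

```text
t: 11.75
tcp_pos: [0.5624, 0.0293, 0.1756]
orientation: [-3.141, -0.0, 0.257]
force: [-2.4, 1.2, 6.9]
grip_width: 0.011
gripper_force: 32.4
```

```bash
python3 arc.py .1
```

```text
[0.56244306 0.02926478 0.17562869] [-2.43025137  1.24857728  6.93040438] 0.01100438290562684 1.2288798348115226
0.14464089867425967 1.9450550200728418
1 [-0.     0.067  0.028]
2 [-0.001  0.129  0.064]
3 [-0.001  0.188  0.107]
4 [-0.002  0.243  0.155]
5 [-0.002  0.292  0.208]
6 [-0.002  0.336  0.266]
7 [-0.002  0.373  0.328]
8 [-0.003  0.405  0.393]
```

Emit:
drive_tool(series=[0, 0.067, 0.028, 0, 0, 0, 0, 0.129, 0.064, 0, 0, 0, 0, 0.188, 0.107, 0, 0, 0, 0, 0.243, 0.155, 0, 0, 0, 0, 0.292, 0.208, 0, 0, 0, 0, 0.336, 0.266, 0, 0, 0])

```text
t: 12.35
tcp_pos: [0.5795, -0.0354, 0.1217]
orientation: [-3.141, -0.0, 0.257]
force: [-3.7, 2.6, 0.6]
grip_width: 0.0107
gripper_force: 32.3
```

```bash
python3 arc.py .1
```

```text
[ 0.57952512 -0.03538083  0.12167777] [-3.74948845  2.64985408  0.60075796] 0.010693168914903925 1.119958505028459
0.1443838989596694 2.548687563513858
1 [-0.    0.04  0.06]
2 [-0.     0.071  0.126]
3 [-0.001  0.096  0.194]
4 [-0.001  0.113  0.264]
5 [-0.001  0.123  0.336]
6 [-0.001  0.127  0.403]
7 [-0.001  0.127  0.403]
8 [-0.001  0.127  0.403]
```

Emit:
drive_tool(series=[0, 0.04, 0.06, 0, 0, 0, 0, 0.071, 0.126, 0, 0, 0, 0, 0.096, 0.194, 0, 0, 0, 0, 0.113, 0.264, 0, 0, 0, 0, 0.123, 0.336, 0, 0, 0, 0, 0.127, 0.38, 0, 0, 0, 0, 0.127, 0.403, 0, 0, 0, 0, 0.127, 0.403, 0, 0, 0])

```text
t: 13.15
tcp_pos: [0.586, -0.0599, 0.0407]
orientation: [3.141, -0.0, 0.257]
force: [-1.7, -8.3, -1.9]
grip_width: 0.0104
gripper_force: 33.2
```

```bash
python3 arc.py .1|head -2
```

```text
[ 0.58598683 -0.05991866  0.04069155] [-1.68055847 -8.29774068 -1.85487574] 0.0104100031460929 1.0817315185300471
0.1451146641102634 -3.1394670857346925
```

Emit:
drive_tool(series=[0, 0, 0.01, 0, 0, 0, 0, 0, 0.02, 0, 0, 0, 0, 0, 0.02, 0, 0, 0])

```text
t: 13.45
tcp_pos: [0.5861, -0.06, 0.0377]
orientation: [3.141, -0.001, 0.257]
force: [-4.3, -8.2, 3.7]
grip_width: 0.0105
gripper_force: 34.0
```

Emit:
drive_tool(series=[0, 0, 0.01, 0, 0, 0, 0, 0, 0.02, 0, 0, 0, 0, 0, 0.02, 0, 0, 0])

```text
t: 13.75
tcp_pos: [0.5874, -0.0598, 0.036]
orientation: [3.14, -0.004, 0.257]
force: [-8.1, -3.4, 29.2]
grip_width: 0.0104
gripper_force: 37.5
```

Emit:
drive_tool(series=[0, 0, -0.01, 0, 0, 0, 0, 0, -0.01, 0, 0, 0])

```text
t: 13.95
tcp_pos: [0.5872, -0.0598, 0.0364]
orientation: [3.14, -0.004, 0.257]
force: [1.0, -4.0, 9.2]
grip_width: 0.0104
gripper_force: 35.2
```

Emit:
drive_tool(series=[0, 0, 0, 0, 0, 0, 0, 0, 0, 0, 0, 0, 0, 0, 0, 0, 0, 0, 0, 0, 0, 0, 0, 0], grip=0)

```text
t: 14.35
tcp_pos: [0.5859, -0.0589, 0.0358]
orientation: [-3.141, -0.001, 0.257]
force: [-0.6, 0.1, 0.5]
grip_width: 0.0429
gripper_force: 0.0
```

Emit:
drive_tool(series=[0, 0, -0.1, 0, 0, 0, 0, 0, -0.3, 0, 0, 0, 0, 0, -0.5, 0, 0, 0, 0, 0, -0.7, 0, 0, 0, 0, 0, -0.7, 0, 0, 0])

```text
t: 14.85
tcp_pos: [0.5878, -0.0595, 0.1818]
orientation: [3.138, -0.008, 0.257]
force: [1.0, 0.2, -0.6]
grip_width: 0.0426
gripper_force: 0.0
```

Run:
```python
from h import *
s=capture('side');t=capture('top')
cv2.imwrite('pics/p4.png',np.hstack([cv2.resize(s[150:310,225:335],(400,580),interpolation=cv2.INTER_CUBIC),cv2.resize(t[110:225,210:350],(400,580))])[:,:,::-1])
for t in (3.14,3.05,3.0): print(t,[proj('side',H+ex*sx*.04+.145*(ey*np.cos(t)+ez*np.sin(t)))for sx in(-1,1)])
```

```text
3.14 [array([297.29719122, 190.7272703 ]), array([262.46594898, 191.45520012])]
3.05 [array([297.17542115, 186.77403622]), array([262.01454343, 187.49457597])]
3.0 [array([297.10931809, 184.70928608]), array([261.75129555, 185.42636614])]
```

View pics/p4.png

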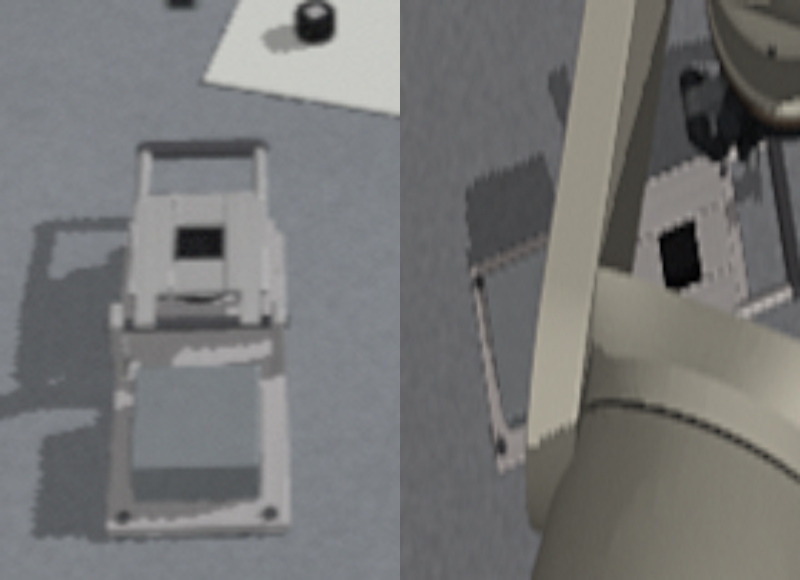

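Side view: the bar sits at about (280, 191), which matches the closed angle of 3.14. The black mount shows through the plate window, and the gripper is clear.

```bash
python3 -c "
from station import *
print(hand_in())"
```

```text
the job is handed in; nothing more can be done
None
```

The job is handed in at about 15 s of the 61 s allowed: the large round mount was seated face up between the pins and let go, then the flipper was swung to its stop over the nest and released. The last pictures show the plate closed and the mount beneath it through the plate window; I could not measure its exact position or angle there, and `hand_in` returned no verdict.

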